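# Fit the transport clip to a microscope focusing stage

### The job

The small focusing stage is to be packed for transport: take the yellow C-shaped clip by its handle and slide it sideways, through its gap, onto the thin steel pillar under the black stage table, until the pillar stands well inside the round opening. Leave the clip lying flat on the white foot, released, and leave the red clip and the objective where they are.

Things in the scene. Friction and masses are not known exactly. Their poses are not given: they have to be found in the camera images.
- yellow_clip_ring (a point): Loose yellow clip, 60 g, lying flat: open C ring plus straight handle. Point: ring centre, 8 mm above the underside. z up, +x out through the gap, handle along -x. Ring outer diameter 64, opening 44, 16 mm high; gap 33 mm wide, lips 16 mm ahead of the centre. Handle 12 mm wide (y), 30 mm high from the same underside, from x = -28 to -117 mm; black inlay at the grip place, x = -90 mm.
- pillar (a point): Focusing stage, fixed: white round foot (diameter 128, 18 mm high), on its centre an upright steel pillar (diameter 12 mm) with a round black table on top (diameter 60 mm, too wide for the clip's ring; underside 50 mm above the foot, top 80 mm above the bench). Point: on the pillar's axis, 8 mm above the foot, where the ring centre of a clip lying there comes. z up. Any side of approach will do.
- red_clip_ring (a point): Red clip, same shape, size and axes as the yellow one, loose on the bench; not to be used. Point: centre of its ring, 8 mm above its underside.
- objective_mid (a point): Steel microscope objective with a green band, standing loose on its wide end, diameter 30 mm, 48 mm high; not to be disturbed. Point: its centre, half-way up. A loose brass ring (diameter 52 mm, 12 mm high) lies on the other side of the stage.
Things that resemble listed ones, but are neither listed nor needed, are in the scene too. Of the things shaped like the part that bears yellow_clip_ring, the yellow one is meant.

How it is judged:
By the outcome, as a careful person would: the job done as asked, in the order asked, and still so for the second after the job is handed in, with the robot touching nothing.
It also fails if it takes over 38 s, if anything falls off the work surface, if the arm or the gripper's body presses on something with over 40 N, if the wrist force passes 120 N, or if a joint passes its speed limit or range.

### The arm

A 6-joint arm with a two-finger parallel gripper is mounted at the origin on the work surface. World frame = base frame: x ahead of the robot, y to its left, z up, the work surface at z = 0. Lengths are in m, angles in rad, forces in N, time in s.
With the tool pointing down it reaches from about 0.275 to 0.825 m from the base axis. Payload 5.2 kg.
Tool frame: the origin (TCP) lies midway between the tips of the shut fingers; the grasp point (between the pads) lies 19 mm behind it; x points along the fingers, y is the direction in which the jaws open and shut, and the axes are right-handed (so a half turn about x gives the same grasp; the last joint's range is limited). The gripper opens to 93 mm and grips with 3 to 60 N. Pads are 15 mm wide; open, the fingers measure 128 mm over their backs; the gripper's body (75 mm by 188 mm) begins 65 mm behind the grasp point.
Start: joints at [1.091, 0.259, 1.535, -0, 1.348, -0.203], TCP at [0.15, 0.529, 0.219] pointing down, gripper open.
Joint ranges: [-3.14, 3.14], [-0.91, 2.08], [0.19, 2.58], [-1.22, 4.36], [0.22, 2.71], [-3.12, 3.12]. Speed limits (rad/s): [2.57, 2.57, 3.14, 3.14, 3.14, 3.14].

### API

Orientations are given as a 3x3 rotation matrix whose columns are the frame's x, y, z axes.
In Python, from rig import bot gives the robot as it stands. The module is installed in compiled form; this text tells all that it offers.
- The arm moves only by the shell command python3 -m inch 'ROWS' [OPENING]. ROWS is text: rows parted by semicolons, each of 6 numbers parted by spaces: the shift along the tool's x, y, z normalised to -1 to 1, where 1 is 0.03 m, then the turn, a rotation vector about the tool's x, y, z normalised to -1 to 1, where 1 is 0.15 rad. A call has 1 to 10 rows; each row shifts and turns the commanded pose from where the row before left it, along the tool's axes as they then stand; what a row does not reach is not made up. A row lasts 1/10 s, in which the tool goes at most 50 mm and 8.59 degrees, less where a joint would pass 70% of its speed; a pose out of reach is approached as far as the arm can. A call with a number of a shift or a turn outside -1 to 1 is refused whole. A call with a gripper value outside its range is refused whole. OPENING is the opening, from -1 (shut) to 1 (fully open), set as the call begins (- or left out, the last holds). The fingers move at their own pace and stop on an object; the grip force is fixed at half the most. Time passes only in rows, so rows that do not move let the fingers close. It gives the time, the measured TCP pose, the force and the opening at its end, in the units of the state.
- bot.get_obs(): the state, without advancing time (a new reading comes with each control period).
- bot.snapshot(name): name is "scene" or "top"; returns a dict with "image" (384x512x3 uint8, red, green, blue), "z_map" (384x512 float32, m along the optical axis (not along the pixel's ray), 0 where there is no reading), "fx", "fy", "cx", "cy" (pixels), "extrinsics" (4x4, takes a point from world to camera coordinates). Camera axes: x right, y up, looking along -z (the intrinsics and any distortion apply to the point x, -y, -z); pixel columns grow to the right and rows downward; lengths in m; the calibration is good to about 2 mm. A picture is of the moment at which its call begins.
- bot.sign_off(): hands the job in, once; it reports no verdict.
The state is a dict: "clock": time; "q": joint angles; "dq": joint speeds; "joint_efforts": joint torques, N m; "ee_pos": TCP position; "eef_rot": TCP orientation; "wrist_force": force on the tool from outside, world axes, zero at the start; "wrist_torque": the same for the moment, N m; "grip_width": finger opening in m.
Only numpy, scipy, OpenCV 4.12 (cv2) and the standard library are available. Lean on these libraries where they do the work, as an engineer would, in place of code of your own. Each camera call takes 0.05 s, during which the arm holds its last target.

## Working session

There is one attempt and no reset: what is moved stays moved. The work goes in short steps, Python scripts to look and compute and a shell command to move; the robot and the scene stay as the last step left them, time stands still between calls to the robot, and variables do not carry over. Pictures are saved under pics/ and viewed, and the job is handed in when it is done.

```bash
mkdir -p pics
cat > h.py <<'E'
import numpy as np, cv2
from rig import bot
def snap(n,f):
    s=bot.snapshot(n); cv2.imwrite('pics/'+f,s['image'][:,:,::-1]); np.savez('/tmp/'+n,**{k:v for k,v in s.items()}); return s
def ray(s,u,v):
    E=np.array(s['extrinsics']);R=E[:3,:3];c=-R.T@E[:3,3]
    d=np.array([(u-s['cx'])/s['fx'],-(v-s['cy'])/s['fy'],-1.0]);return c,R.T@d
def onz(s,u,v,z):
    c,d=ray(s,u,v);return c+d*(z-c[2])/d[2]
def load(n): return {k:v for k,v in np.load('/tmp/'+n+'.npz').items()}
def pts(s,m):
    v,u=np.nonzero(m&(s['z_map']>0));d=s['z_map'][v,u]
    E=np.array(s['extrinsics']);R=E[:3,:3];c=-R.T@E[:3,3]
    P=np.stack([(u-s['cx'])/s['fx']*d,-(v-s['cy'])/s['fy']*d,-d],1);return P@R+c
E
python3 - <<'E'
from h import *
np.set_printoptions(precision=4,suppress=True)
for n in('scene','top'):
    s=snap(n,n+'0.png');print(n,s['fx'],s['fy'],s['cx'],s['cy'],s['extrinsics'])
    print([k for k in s])
o=bot.get_obs();print(o)
E
```

```text
scene 409.6711100784575 409.6711100784575 262.05178506319874 185.9604064680583 [[ 0.1677  0.9858  0.0082  0.0066]
 [-0.6436  0.1032  0.7584  0.3503]
 [ 0.7468 -0.1324  0.6518 -1.576 ]
 [ 0.      0.      0.      1.    ]]
['image', 'z_map', 'fx', 'fy', 'cx', 'cy', 'extrinsics']
top 366.21193525020936 366.21193525020936 258.55230912618816 187.14199664841516 [[-0.0226 -0.9994 -0.0265 -0.0635]
 [ 0.9809 -0.0273  0.1926 -0.5986]
 [-0.1932 -0.0217  0.9809 -1.1134]
 [ 0.      0.      0.      1.    ]]
['image', 'z_map', 'fx', 'fy', 'cx', 'cy', 'extrinsics']
{'clock': 0.1, 'q': array([ 1.0912,  0.2593,  1.5359, -0.    ,  1.348 , -0.2028]), 'dq': array([ 0.0007, -0.0019, -0.0043,  0.0002,  0.0007, -0.0011]), 'joint_efforts': array([  0.002 , -43.8208, -28.4642,   0.072 ,   0.0362,  -0.    ]), 'ee_pos': array([0.1501, 0.5286, 0.2179]), 'eef_rot': array([[-0.0007,  0.2733,  0.9619],
       [-0.0014,  0.9619, -0.2733],
       [-1.    , -0.0016, -0.0003]]), 'wrist_force': array([-0.7556,  0.059 ,  0.9533]), 'wrist_torque': array([-0.0012, -0.0087, -0.0079]), 'grip_width': 0.0929053113799266}
```

View pics/scene0.png

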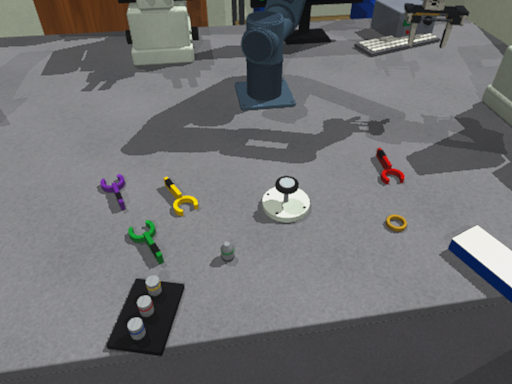

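View pics/top0.png

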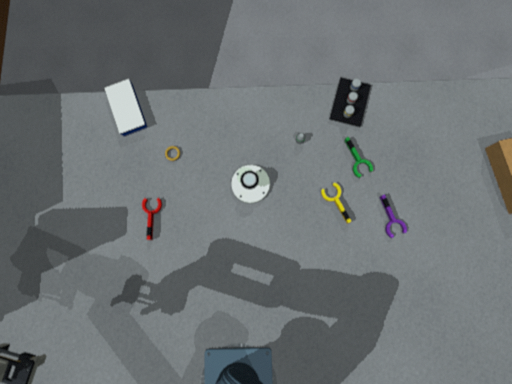

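The top view shows four C-clips: yellow (337,200), red (151,215), green (360,157) and purple (393,215). The pillar stage is at (251,184), the objective at (301,137) and the brass ring at (173,153). The yellow one at (337,200) is meant, being the only yellow C with a handle. I'll measure it and confirm it in a crop.

```bash
cat > meas.py <<'E'
from h import *
np.set_printoptions(precision=4,suppress=True)
def clip(s,lo=(18,120,90),hi=(32,255,255),show=True,dz=0.0):
    h=cv2.cvtColor(s['image'],cv2.COLOR_RGB2HSV)
    m=cv2.inRange(h,lo,hi)
    n,l,st,ce=cv2.connectedComponentsWithStats(m)
    for i in range(1,n):
        if st[i,4]>15: print(i,st[i],ce[i].round(1))
    return m,l
if __name__=='__main__':
    for n in('top','scene'):
        s=load(n);print(n);clip(s)
    s=load('top')
    P=lambda u,v,z:print((u,v),onz(s,u,v,z))
    im=s['image'][:,:,::-1]
    a=cv2.resize(im[165:235,310:380],None,fx=8,fy=8,interpolation=cv2.INTER_NEAREST)
    cv2.imwrite('pics/crop_y.png',a)
    a=cv2.resize(im[155:215,220:280],None,fx=9,fy=9,interpolation=cv2.INTER_NEAREST)
    cv2.imwrite('pics/crop_p.png',a)
    s=load('scene');a=cv2.resize(s['image'][165:225,155:315,::-1],None,fx=5,fy=5,interpolation=cv2.INTER_NEAREST)
    cv2.imwrite('pics/crop_s.png',a)
E
python3 meas.py
```

```text
top
1 [487 139  25  74 818] [502.7 166.2]
2 [165 146  15  15  86] [172.  153.3]
3 [321 183  24  30 220] [334.3 197.1]
6 [346 218   5   5  19] [348.2 220.2]
scene
1 [416  13   9   2  16] [419.6  13.4]
3 [311  16  38   4 111] [329.3  17.5]
6 [165 183  33  33 380] [181.  199.4]
7 [386 215  21  16 170] [396.1 222.3]
8 [147 283  14   8  28] [154.2 287.6]
```

View pics/crop_y.png

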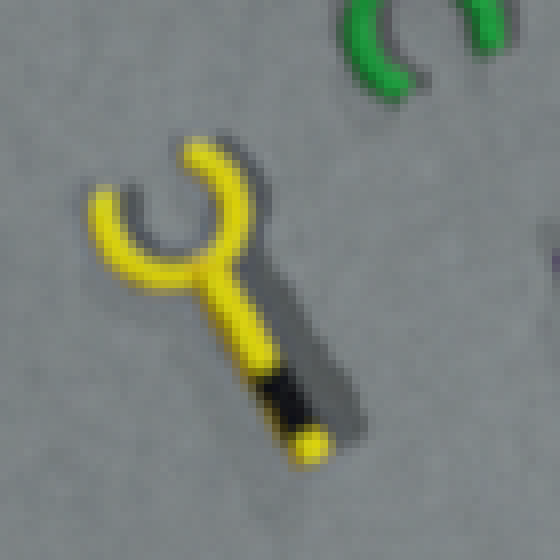

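View pics/crop_p.png

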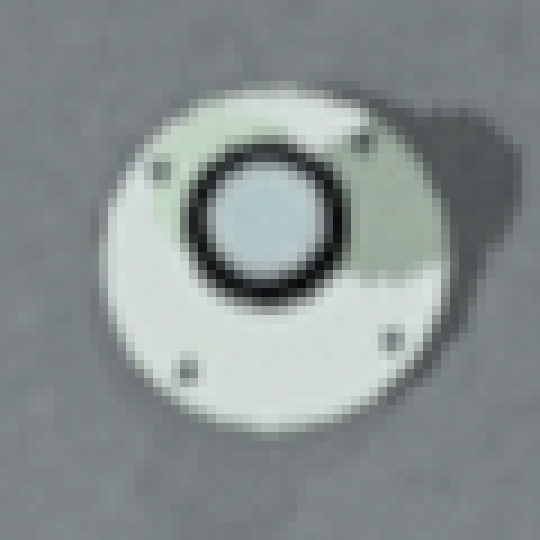

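View pics/crop_s.png

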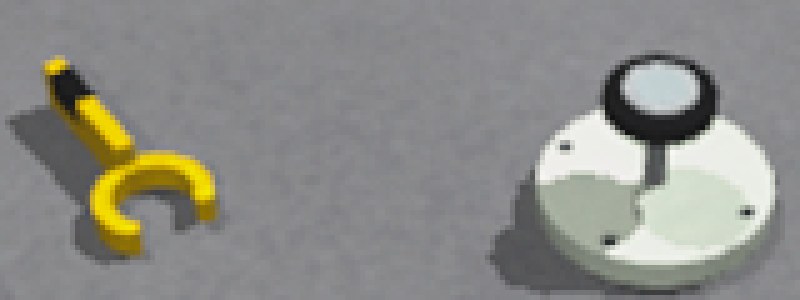

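The crops confirm the yellow clip: ring centre near (331,190) in top, black inlay near (345.5,215). The stage foot is centred near (250.5,184). Next I compute positions.

```bash
cat > m2.py <<'E'
from meas import *
from scipy.optimize import least_squares
def circ(P,r=None):
    f=lambda p:np.hypot(P[:,0]-p[0],P[:,1]-p[1])-(p[2] if r is None else r)
    x0=[*P[:,:2].mean(0)]+([0.03] if r is None else [])
    q=least_squares(f,x0,loss='soft_l1',f_scale=.001);return q.x,np.sqrt((f(q.x)**2).mean())
def foot(s,name):
    h=cv2.cvtColor(s['image'],cv2.COLOR_RGB2HSV)
    m=((h[...,2]>150)&(h[...,1]<60)).astype(np.uint8)
    n,l,st,ce=cv2.connectedComponentsWithStats(m)
    for i in range(1,n):
        x,y,w,hh,a=st[i]
        if a>300 and ((name=='top' and abs(ce[i][0]-251)<15 and abs(ce[i][1]-184)<15) or (name=='scene' and abs(ce[i][0]-287)<15 and abs(ce[i][1]-204)<15)):
            mm=(l==i).astype(np.uint8)
            c=max(cv2.findContours(mm,cv2.RETR_EXTERNAL,cv2.CHAIN_APPROX_NONE)[0],key=len)[:,0]
            return c
if __name__=='__main__':
    s=load('top')
    c=foot(s,'top');P=np.array([onz(s,u,v,.018) for u,v in c]);print('foot',circ(P))
    # table by dark ring
    g=cv2.cvtColor(s['image'],cv2.COLOR_RGB2GRAY)[155:215,220:280]
    m=(g<75).astype(np.uint8);n,l,st,ce=cv2.connectedComponentsWithStats(m);i=1+np.argmax(st[1:,4]);print(st[i])
    c=max(cv2.findContours((l==i).astype(np.uint8),0,cv2.CHAIN_APPROX_NONE)[0],key=len)[:,0]+[220,155]
    P=np.array([onz(s,u,v,.080) for u,v in c]);print('table top',circ(P)); 
    m,l=clip(s)
    mk=np.isin(l,[3])
    v,u=np.nonzero(mk);P=np.array([onz(s,a,b,.016) for a,b in zip(u,v)])
    # ring pixels: near initial centre
    c0=onz(s,331.3,190.5,.016)
    for k in range(5):
        d=np.hypot(*(P[:,:2]-c0[:2]).T);Q=P[(d<.036)&(d>.018)];x,r=circ(Q,.027);c0=np.r_[x,.016]
    print('ring',x,r,len(Q))
    for z in(.03,):
        Ps=onz(s,348.9,220.2,z);Pi=onz(s,345.8,214.8,z);Pe=onz(s,342.3,209.2,z);print('end,inlay,inlaystart',Ps,Pi,Pe)
        for p in(Ps,Pi,Pe): d=x-p[:2];print(np.hypot(*d),np.arctan2(d[1],d[0]))
    # depth points check
    P=pts(s,mk|(l==6));print('z pct',np.percentile(P[:,2],[5,50,95]))
    s=load('scene')
    c=foot(s,'scene')
    u,v=287,183;print('table centre scene',onz(s,287,183,.08))
    print('ring scene', [onz(s,a,b,.016) for a,b in((155+152/5,165+198/5),)], 'inlay',onz(s,155+74/5,165+85/5,.03))
    print('obj',onz(s,228,259,0))
    t=load('top');print('obj top',onz(t,301,136,.048),'red',onz(t,152,205,.016),'brass',onz(t,173,153,.012),'green',onz(t,362,169,.016),onz(t,349,142,.03),'purp',onz(t,396,228,.016),onz(t,385,198,.03))
E
python3 m2.py
```

```text
foot (array([ 0.6184, -0.0488,  0.0626]), np.float64(0.002734780428338921))
[21 16 17 18 90]
table top (array([ 0.6185, -0.0501,  0.0263]), np.float64(0.0009773905833285542))
1 [487 139  25  74 818] [502.7 166.2]
2 [165 146  15  15  86] [172.  153.3]
3 [321 183  24  30 220] [334.3 197.1]
6 [346 218   5   5  19] [348.2 220.2]
ring [ 0.5841 -0.3148] 0.003963944241030084 156
end,inlay,inlaystart [ 0.4866 -0.3641  0.03  ] [ 0.5041 -0.3555  0.03  ] [ 0.5225 -0.3455  0.03  ]
0.10928168248477925 0.4682362961663392
0.08970836350849849 0.47039973510193867
0.06885141752578242 0.462341555389221
z pct [0.002  0.0172 0.0319]
table centre scene [ 0.6191 -0.0474  0.08  ]
ring scene [array([ 0.5896, -0.3128,  0.016 ])] inlay [ 0.5063 -0.3515  0.03  ]
obj [ 0.7768 -0.2203  0.    ]
obj top [ 0.7669 -0.2224  0.048 ] red [0.5546 0.276  0.016 ] brass [0.7324 0.2113 0.012 ] green [ 0.6568 -0.4223  0.016 ] [ 0.747  -0.3827  0.03  ] purp [ 0.4591 -0.5157  0.016 ] [ 0.5552 -0.4848  0.03  ]
```

Checks hold: ring-to-inlay distance is 89.7 mm (expected 90), foot and table centres agree to about 1 mm, and depth gives the clip heights 17 and 32 mm. Clip yaw is about 0.468. My plan is to grasp with jaw direction −1.10 rad (a turn of +2.40 about tool x), lift slightly, carry without turning and slide in along the clip's own +x.

```bash
python3 -m inch '0 -0.95 0.75 0 0 0; 0 -0.95 0.75 0 0 0; 0 -0.95 0.75 0 0 0; 0 -0.95 0.75 0 0 0; 0 -0.95 0.75 0 0 0; 0 -0.95 0.75 0 0 0; 0 -0.95 0.75 0 0 0; 0 -0.95 0.75 0 0 0; 0 -0.95 0.75 0 0 0; 0 -0.95 0.75 0 0 0' 0.2; python3 -m inch '0 -0.95 0.75 0 0 0; 0 -0.95 0.75 0 0 0; 0 -0.95 0.75 0 0 0; 0 -0.95 0.75 0 0 0; 0 -0.95 0.75 0 0 0; 0 -0.95 0.75 0 0 0; 0 -0.95 0.75 0 0 0; 0 -0.95 0.75 0 0 0; 0 -0.95 0.75 0 0 0; 0 -0.95 0.75 0 0 0'
```

```text
clock: 1.1
ee_pos: [0.2888, 0.1921, 0.2185]
eef_rot: [[-0.0, 0.273, 0.962], [0.0, 0.962, -0.273], [-1.0, -0.0, -0.0]]
wrist_force: [0.2, -0.9, -0.8]
grip_width: 0.0553
clock: 2.1
ee_pos: [0.4275, -0.1436, 0.2183]
eef_rot: [[-0.0, 0.274, 0.962], [0.0, 0.962, -0.274], [-1.0, 0.0, -0.001]]
wrist_force: [-0.2, -0.5, -1.0]
grip_width: 0.0558
```

```bash
python3 -m inch '0 -0.87 0.62 1 0 0; 0 0 0 1 0 0; 0 0 0 1 0 0; 0 0 0 1 0 0; 0 0 0 1 0 0; 0 0 0 1 0 0; 0 0 0 1 0 0; 0 0 0 1 0 0'; python3 -m inch '0 0 0 1 0 0; 0 0 0 1 0 0; 0 0 0 1 0 0; 0 0 0 1 0 0; 0 0 0 1 0 0; 0 0 0 1 0 0; 0 0 0 1 0 0; 0 0 0 1 0 0; 0 0 0 0 0 0'
python3 - <<'E'
from h import *
np.set_printoptions(precision=4,suppress=True)
o=bot.get_obs();R=o['eef_rot'];t=np.array([.505,-.354,.20])
print(o['q'],o['ee_pos'],R,'shift units',R.T@(t-o['ee_pos'])/.03,'jaw angle',np.arctan2(R[1,1],R[0,1]))
snap('scene','scene1.png');snap('top','top1.png')
E
```

```text
clock: 2.9
ee_pos: [0.4378, -0.1722, 0.2183]
eef_rot: [[-0.001, 0.996, 0.088], [0.001, 0.088, -0.996], [-1.0, -0.001, -0.001]]
wrist_force: [-0.3, 1.1, 0.3]
grip_width: 0.0557
clock: 3.8
ee_pos: [0.4379, -0.1722, 0.2183]
eef_rot: [[-0.001, 0.447, -0.894], [0.0, -0.894, -0.447], [-1.0, -0.001, 0.0]]
wrist_force: [0.4, -0.3, -0.6]
grip_width: 0.0561
[-0.6124  0.1152  1.7149 -0.      1.3123  0.4949] [ 0.4379 -0.1722  0.2183] [[-0.0007  0.4471 -0.8945]
 [ 0.0005 -0.8945 -0.4471]
 [-1.     -0.0007  0.0004]] shift units [0.6055 6.4203 0.7083] jaw angle -1.1073004879762554
```

```bash
python3 -m inch '0.5 0.92 0.1 0 0 0; 0.5 0.92 0.1 0 0 0; 0.5 0.92 0.1 0 0 0; 0.5 0.92 0.1 0 0 0; 0.5 0.92 0.1 0 0 0; 0.5 0.92 0.1 0 0 0; 0.5 0.92 0.1 0 0 0; 0 0 0 0 0 0'
python3 - <<'E'
from h import *
np.set_printoptions(precision=4,suppress=True)
o=bot.get_obs();R=o['eef_rot'];t=np.array([.505,-.354,.008])
print(o['ee_pos'],'shift units',R.T@(t-o['ee_pos'])/.03,'jaw angle',np.arctan2(R[1,1],R[0,1]))
s=snap('scene','scene2.png');t=snap('top','top2.png')
a=cv2.resize(s['image'][120:240,90:250,::-1],None,fx=4,fy=4);b=cv2.resize(t['image'][150:270,270:390,::-1],None,fx=4,fy=4)
cv2.imwrite('pics/a2.png',cv2.resize(np.hstack([a,b]),None,fx=.7,fy=.7))
E
```

```text
clock: 4.7
ee_pos: [0.5056, -0.3568, 0.1107]
eef_rot: [[-0.002, 0.449, -0.893], [0.001, -0.893, -0.449], [-1.0, -0.002, 0.001]]
wrist_force: [-0.7, -0.3, -0.5]
grip_width: 0.0554
[ 0.5056 -0.3568  0.1107] shift units [ 3.4236 -0.0845 -0.0302] jaw angle -1.1047167658062682
```

View pics/a2.png

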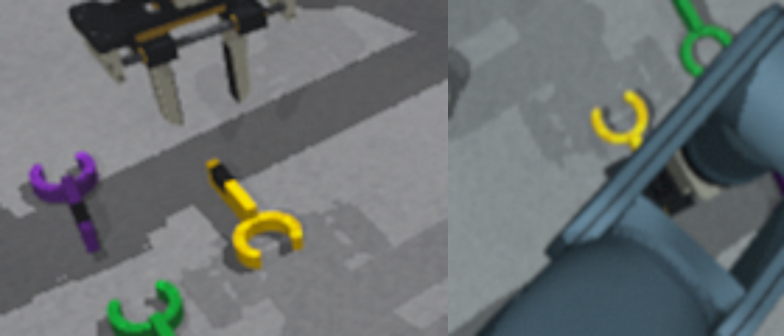

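The picture shows the open gripper above the yellow clip's inlay (about (220,180) in the crop), with the fingers straddling the handle and clear of the purple clip. Descending.

```bash
python3 -m inch '0.8 -0.08 0 0 0 0; 0.8 0 0 0 0 0; 0.8 0 0 0 0 0; 0.5 0 0 0 0 0; 0.4 0 0 0 0 0; 0 0 0 0 0 0'; python3 -m inch '0.1 0 0 0 0 0; 0 0 0 0 0 0;0 0 0 0 0 0;0 0 0 0 0 0;0 0 0 0 0 0;0 0 0 0 0 0;0 0 0 0 0 0' -1
```

```text
clock: 5.4
ee_pos: [0.5042, -0.3509, 0.0138]
eef_rot: [[-0.002, 0.45, -0.893], [0.002, -0.893, -0.45], [-1.0, -0.002, 0.001]]
wrist_force: [-0.0, 0.2, -0.1]
grip_width: 0.0558
clock: 6.1
ee_pos: [0.505, -0.3525, 0.0119]
eef_rot: [[0.0, 0.448, -0.894], [-0.0, -0.894, -0.448], [-1.0, 0.0, -0.0]]
wrist_force: [0.5, -0.3, 1.0]
grip_width: 0.0116
```

Gripped at 11.6 mm, but the grasp point is at about 31 mm, right at the handle's top edge. I'll open, go 7 mm lower and regrip.

```bash
python3 -m inch '0 0 0 0 0 0; 0 0 0 0 0 0; 0.1 0 0 0 0 0; 0.1 0 0 0 0 0;0.05 0 0 0 0 0;0 0 0 0 0 0' -0.4; python3 -m inch '0 0 0 0 0 0; 0 0 0 0 0 0;0 0 0 0 0 0;0 0 0 0 0 0;0 0 0 0 0 0;0 0 0 0 0 0' -1; python3 -m inch '-0.3 0 0 0 0 0; -0.4 0 0 0 0 0;-0.4 0 0 0 0 0;0 0 0 0 0 0;0 0 0 0 0 0'
python3 - <<'E'
from h import *
s=snap('scene','scene3.png');t=snap('top','top3.png')
a=cv2.resize(s['image'][120:240,90:250,::-1],None,fx=4,fy=4);b=cv2.resize(t['image'][150:270,270:390,::-1],None,fx=4,fy=4)
cv2.imwrite('pics/a3.png',cv2.resize(np.hstack([a,b]),None,fx=.7,fy=.7))
E
```

```text
clock: 6.7
ee_pos: [0.5046, -0.3521, 0.0036]
eef_rot: [[-0.001, 0.448, -0.894], [0.001, -0.894, -0.448], [-1.0, -0.001, 0.0]]
wrist_force: [-0.3, -0.2, -0.4]
grip_width: 0.0278
clock: 7.3
ee_pos: [0.505, -0.3524, 0.0043]
eef_rot: [[0.0, 0.448, -0.894], [-0.0, -0.894, -0.448], [-1.0, 0.0, -0.0]]
wrist_force: [0.5, 0.3, 1.2]
grip_width: 0.0118
clock: 7.8
ee_pos: [0.5053, -0.3527, 0.0381]
eef_rot: [[0.001, 0.448, -0.894], [-0.001, -0.894, -0.448], [-1.0, 0.002, -0.001]]
wrist_force: [0.2, -0.2, -2.1]
grip_width: 0.0119
```

View pics/a3.png

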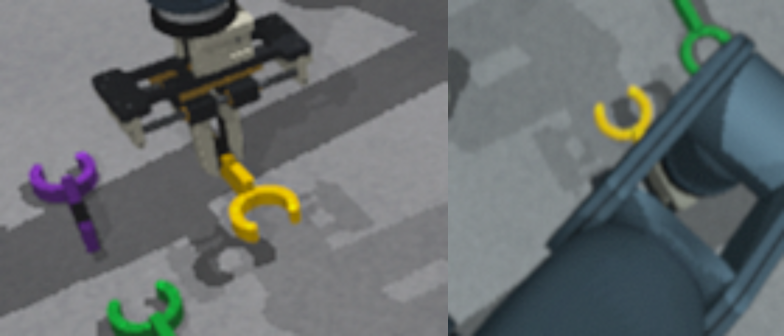

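The clip is held by the inlay and lifted, looking level, with the ring near (265,210) in the crop. I'll measure the ring in the gripper.

```bash
cat > ring.py <<'E'
from m2 import *
def ring(s,zt,guess,rad=.027):
    h=cv2.cvtColor(s['image'],cv2.COLOR_RGB2HSV);m=cv2.inRange(h,(18,120,90),(32,255,255))
    v,u=np.nonzero(m);P=np.array([onz(s,a,b,zt) for a,b in zip(u,v)]);c=np.array(guess[:2],float)
    for k in range(8):
        d=np.hypot(*(P[:,:2]-c).T);Q=P[(d<.037)&(d>.017)]
        c,r=circ(Q,rad)
    D=pts(s,m>0);d=np.hypot(*(D[:,:2]-c).T);D=D[d<.045]
    return c,r,len(Q),np.percentile(D[:,2],[10,50,80,95])
E
python3 - <<'E'
from ring import *
o=bot.get_obs();g=o['ee_pos'][:2]+.09*np.array([.894,.448]);print('predicted',g)
for n in('top','scene'):
    print(n,ring(load(n),.05,g))
h=load('top')
E
```

```text
predicted [ 0.5852 -0.3118]
top (array([ 0.583 , -0.3132]), np.float64(0.003983857726115655), 169, array([0.0389, 0.0485, 0.0511, 0.0575]))
scene (array([ 0.5887, -0.3122]), np.float64(0.005180594669969685), 228, array([0.0377, 0.0497, 0.0522, 0.063 ]))
```

Ring centre is about (0.585,−0.3125), within 2–3 mm of the value predicted from the TCP. Carrying it to the standoff point 80 mm short of the pillar.

```bash
python3 -m inch '0 -0.5 -0.15 0 0 0;0 -0.8 -0.25 0 0 0;0 -0.9 -0.28 0 0 0;0 -0.9 -0.28 0 0 0;0 -0.9 -0.28 0 0 0;0 -0.9 -0.28 0 0 0;0 -0.9 -0.28 0 0 0;0 -0.9 -0.28 0 0 0;0 -0.6 -0.16 0 0 0;0 0 0 0 0 0'; python3 -m inch '0.2 0 0 0 0 0;0 0 0 0 0 0;0 0 0 0 0 0'
python3 - <<'E'
from ring import *
o=bot.get_obs();R=o['eef_rot'];g=o['ee_pos'][:2]+.09*np.array([.894,.448]);print('predicted',g)
s=snap('scene','scene4.png');t=snap('top','top4.png')
zt=o['ee_pos'][2]-.0043+.016;print(zt)
for n in('top','scene'): print(n,ring(load(n),zt,g))
p=np.array([.6185,-.049]);d=np.r_[p-g,0];print('shift units to pillar',R.T@d/.03)
a=cv2.resize(s['image'][120:260,180:340,::-1],None,fx=4,fy=4);b=cv2.resize(t['image'][130:270,190:330,::-1],None,fx=4,fy=4)
cv2.imwrite('pics/a4.png',cv2.resize(np.hstack([a,b]),None,fx=.65,fy=.65))
E
```

```text
clock: 8.9
ee_pos: [0.4651, -0.1234, 0.0368]
eef_rot: [[-0.002, 0.451, -0.893], [0.001, -0.893, -0.451], [-1.0, -0.002, 0.001]]
wrist_force: [0.5, -0.8, 0.0]
grip_width: 0.012
clock: 9.2
ee_pos: [0.4669, -0.1274, 0.0308]
eef_rot: [[-0.0, 0.447, -0.894], [-0.0, -0.894, -0.447], [-1.0, -0.0, 0.0]]
wrist_force: [0.9, 0.5, -0.7]
grip_width: 0.012
predicted [ 0.5474 -0.0871]
0.04252084726276415m2.py:5: RuntimeWarning: Mean of empty slice.
  x0=[*P[:,:2].mean(0)]+([0.03] if r is None else [])
  ret = um.true_divide(
Traceback (most recent call last):
  File "ring.py", line 7, in ring
    c,r=circ(Q,rad)
        ~~~~^^^^^^^
  File "m2.py", line 6, in circ
    q=least_squares(f,x0,loss='soft_l1',f_scale=.001);return q.x,np.sqrt((f(q.x)**2).mean())
ValueError: Initial guess is outside of provided bounds
```

Top is probably hidden by the arm here, so I'll use the scene view.

Run:
```python
from ring import *
o=bot.get_obs();R=o['eef_rot'];g=o['ee_pos'][:2]+.09*np.array([.894,.448]);s=load('scene');t=load('top')
print('scene',ring(s,.0425,g))
p=np.array([.6185,-.049]);d=np.r_[p-g,0];print('shift units to pillar',R.T@d/.03)
a=cv2.resize(s['image'][120:260,180:340,::-1],None,fx=4,fy=4);b=cv2.resize(t['image'][130:270,190:330,::-1],None,fx=4,fy=4)
cv2.imwrite('pics/a4.png',cv2.resize(np.hstack([a,b]),None,fx=.65,fy=.65))
```

```text
scene (array([ 0.5477, -0.0892]), np.float64(0.005155728189760182), 191, array([0.0309, 0.0425, 0.0453, 0.0555]))
shift units to pillar [-0.0002 -0.0724 -2.6847]
```

View pics/a4.png

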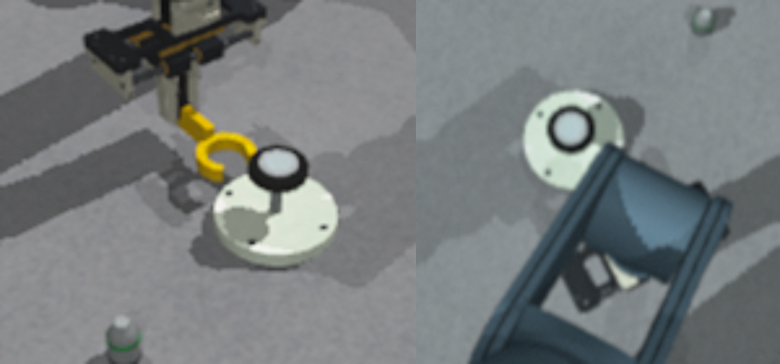

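The scene view shows the ring near (225,155) facing the stage pillar, underside about 26 mm, above the 18 mm foot. Lateral offset is about 2 mm (10 mm allowed). Sliding in.

```bash
python3 -m inch '0 -0.07 -0.4 0 0 0;0 0 -0.4 0 0 0;0 0 -0.4 0 0 0;0 0 -0.4 0 0 0;0 0 -0.4 0 0 0;0 0 -0.4 0 0 0;0 0 -0.25 0 0 0;0 0 0 0 0 0;0 0 0 0 0 0'
python3 - <<'E'
from ring import *
o=bot.get_obs();R=o['eef_rot'];g=o['ee_pos'][:2]+.09*np.array([.894,.448]);
s=snap('scene','scene5.png');t=snap('top','top5.png')
p=np.array([.6185,-.049]);d=np.r_[p-g,0];print('shift units to pillar',R.T@d/.03)
try: print('scene',ring(s,o['ee_pos'][2]+.0117,g))
except Exception as e: print(e)
a=cv2.resize(s['image'][140:240,210:340,::-1],None,fx=6,fy=6)
cv2.imwrite('pics/a5.png',a)
E
```

```text
clock: 10.2
ee_pos: [0.5367, -0.0888, 0.031]
eef_rot: [[-0.001, 0.449, -0.894], [0.0, -0.894, -0.449], [-1.0, -0.0, 0.001]]
wrist_force: [-0.5, 0.1, 0.1]
grip_width: 0.0116
shift units to pillar [-0.      0.0362 -0.0321]
scene (array([ 0.6257, -0.0506]), np.float64(0.004673879444729988), 126, array([0.0296, 0.0408, 0.0439, 0.046 ]))
```

View pics/a5.png

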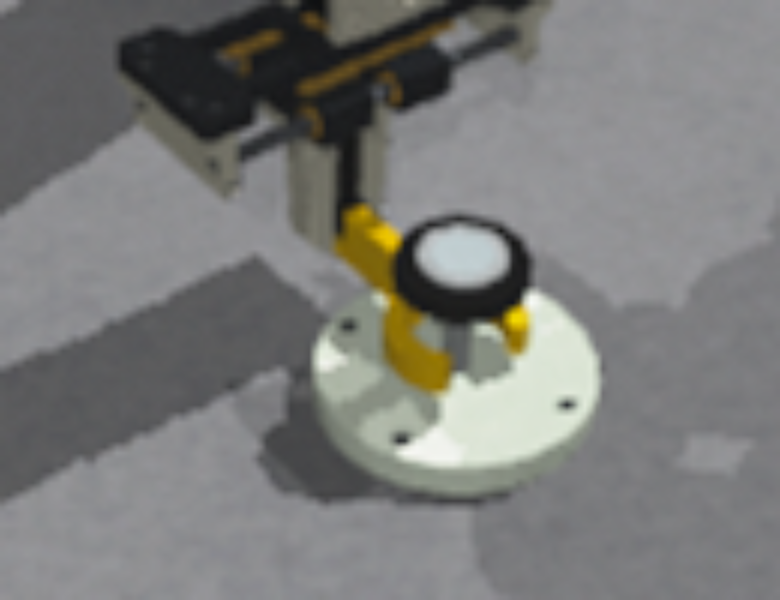

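The pillar at (457,345) in the crop stands between the ring's arms and behind both lips (left (435,380), right (515,330)); no contact force. Lowering onto the foot.

```bash
python3 -m inch '0.1 0.03 -0.03 0 0 0;0.1 0 0 0 0 0;0.06 0 0 0 0 0;0 0 0 0 0 0;0 0 0 0 0 0'
```

```text
clock: 10.8
ee_pos: [0.538, -0.0894, 0.0232]
eef_rot: [[-0.0, 0.448, -0.894], [0.0, -0.894, -0.448], [-1.0, -0.0, 0.0]]
wrist_force: [0.9, 0.3, -1.0]
grip_width: 0.0118
```

```bash
python3 -m inch '0.05 0 0 0 0 0;0 0 0 0 0 0;0 0 0 0 0 0';python3 -m inch '0.03 0 0 0 0 0;0 0 0 0 0 0;0 0 0 0 0 0'
```

```text
clock: 11.1
ee_pos: [0.5383, -0.0895, 0.0222]
eef_rot: [[0.001, 0.448, -0.894], [-0.0, -0.894, -0.448], [-1.0, 0.0, -0.0]]
wrist_force: [-1.2, -0.6, 2.5]
grip_width: 0.0116
clock: 11.4
ee_pos: [0.5383, -0.0896, 0.022]
eef_rot: [[0.001, 0.448, -0.894], [-0.001, -0.894, -0.448], [-1.0, 0.001, -0.0]]
wrist_force: [-3.3, -0.1, 10.3]
grip_width: 0.0116
```

Contact with the foot (10 N upward). I'll ease off slightly, then release.

```bash
python3 -m inch '-0.03 0 0 0 0 0;0 0 0 0 0 0';python3 -m inch '0 0 0 0 0 0;0 0 0 0 0 0;0 0 0 0 0 0;0 0 0 0 0 0;0 0 0 0 0 0' -0.3; python3 -m inch '-0.3 0 0 0 0 0;-0.5 0 0 0 0 0;-0.8 0 0 0 0 0;-0.8 0 0 0 0 0;-0.8 0 0 0 0 0;-0.6 0 0 0 0 0;0 0 0.9 0 0 0;0 0 0.9 0 0 0;0 0 0.9 0 0 0;0 0 0 0 0 0'
python3 - <<'E'
from ring import *
s=snap('scene','scene6.png');t=snap('top','top6.png')
a=cv2.resize(s['image'][140:240,210:340,::-1],None,fx=6,fy=6)
cv2.imwrite('pics/a6.png',a)
h=cv2.cvtColor(s['image'],cv2.COLOR_RGB2HSV);m=cv2.inRange(h,(18,120,90),(32,255,255))>0
m[:, :220]=0;m[:,340:]=0;D=pts(s,m);D=D[(np.hypot(D[:,0]-.618,D[:,1]+.049)<.15)];print(len(D),np.percentile(D[:,2],[5,25,50,75,95]))
E
```

```text
clock: 11.6
ee_pos: [0.5383, -0.0894, 0.0221]
eef_rot: [[0.0, 0.448, -0.894], [-0.0, -0.894, -0.448], [-1.0, 0.0, -0.0]]
wrist_force: [-0.7, 0.4, 5.0]
grip_width: 0.0115
clock: 12.1
ee_pos: [0.5381, -0.0893, 0.0217]
eef_rot: [[-0.0, 0.448, -0.894], [0.0, -0.894, -0.448], [-1.0, -0.0, 0.0]]
wrist_force: [0.1, 0.8, -0.5]
grip_width: 0.0326
clock: 13.1
ee_pos: [0.4634, -0.1263, 0.1365]
eef_rot: [[-0.001, 0.447, -0.895], [-0.0, -0.895, -0.447], [-1.0, -0.0, 0.001]]
wrist_force: [0.3, 0.7, -0.0]
grip_width: 0.0323
307 [0.0194 0.0259 0.0332 0.0372 0.0497]
```

View pics/a6.png

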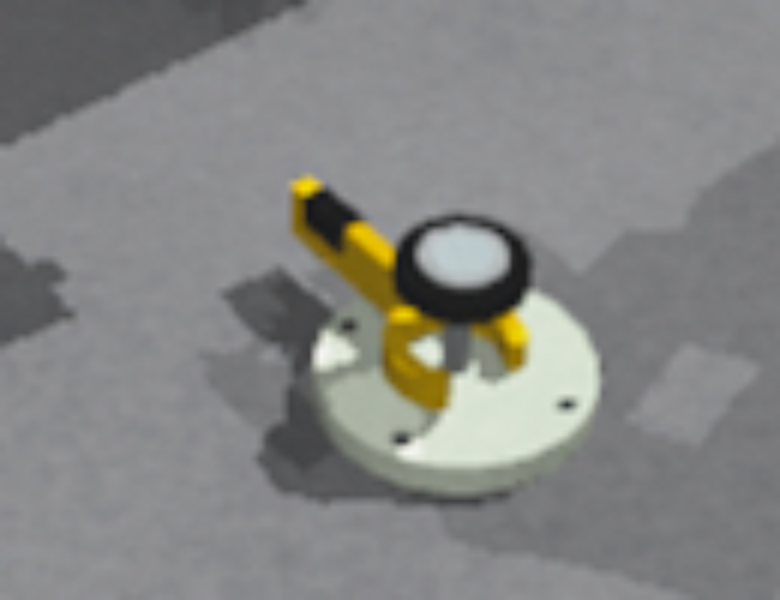

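View pics/top6.png

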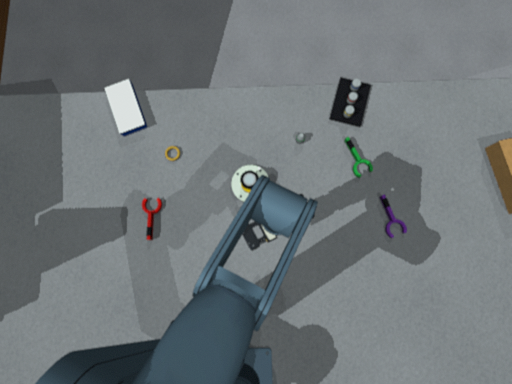

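The clip lies on the foot, released, with the pillar at (457,345) in the crop, inside the C. In the top view the red clip (151,215), objective (301,137) and ring (173,153) haven't moved. Last check: handle level, and distance from handle end and inlay to the pillar.

Run:
```python
from ring import *
s=load('scene');p=np.array([.6185,-.049])
for nm,c in(('inlay centre',(332,214)),('end top',(305,183)),('inlay near edge',(355,228))):
    u,v=210+c[0]/6,140+c[1]/6;q=onz(s,u,v,.048);print(nm,q,np.hypot(*(q[:2]-p)))
h=cv2.cvtColor(s['image'],cv2.COLOR_RGB2HSV);m=cv2.inRange(h,(18,120,90),(32,255,255))>0
m[:,:220]=0;m[:,340:]=0;D=pts(s,m);ax=-(D[:,:2]-p)@np.array([.894,.448])
for a,b in((.105,.125),(.055,.075),(.03,.055),(-.02,.03)):
    z=D[(ax>a)&(ax<b),2];print(a,b,len(z),z.max() if len(z) else None, np.percentile(z,90) if len(z) else None)
```

```text
inlay centre [ 0.5424 -0.0901  0.048 ] 0.0865183631412254
end top [ 0.5179 -0.0986  0.048 ] 0.11213799617353924
inlay near edge [ 0.554  -0.0815  0.048 ] 0.07226563261216803
0.105 0.125 28 0.053085376228599324 0.04944340827653273
0.055 0.075 53 0.05174782286080881 0.05003842441397839
0.03 0.055 40 0.0516634315883896 0.04879900685586498
-0.02 0.03 157 0.0394418488519811 0.03651709695953433
```

The handle is level (tops 49–50 mm; 48 expected). The inlay is 87 mm from the pillar axis (90 nominal), so the pillar is within a few mm of the ring centre.

Run:
```python
from h import *
print(bot.sign_off())
```

```text
the job is handed in; nothing more can be done
None
```

The yellow clip is on the pillar, lying flat on the white foot and released, and the job was handed in at about 13 s of the 38 s allowed. I gripped it by the black inlay and regripped once, about 8 mm lower, because the first hold was at the handle's top edge. I then carried it low, slid it in through the gap along its own axis, set it down and backed the arm away.

**Last checks:**
- **Position:** the inlay measures about 87 mm from the pillar axis (90 mm nominal), so the pillar stands within about 4 mm of the ring centre and behind both lips.
- **Flatness:** the handle top reads 49–50 mm along its length, against 48 mm expected, so the clip lies level.
- **Forces:** the highest wrist force I read was about 11 N, when the clip touched the foot.
- **Other objects:** by eye in the last top view, the red clip, objective and brass ring are where they were.

**Disagreements:**
- **Scene-view circle fit:** while the table partly hid the ring, this fit was about 7 mm off the position given by the arm. I relied on the arm's position and the inlay distance instead.
- **Top view:** the arm hid most of the clip after placing, so the final position comes from the scene camera alone.

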